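# Fetch the immersion oil from behind the reagent bottles

## Task

The small immersion-oil bottle stands behind two big reagent bottles in the grey reagent tray, where no hand can get at it. Stand both big bottles aside in the steel tray, then fetch the oil bottle and stand it in the middle of the glass drip dish, and last put each big bottle back in the reagent tray on the very spot where it stood. Keep the bottles upright and set them down rather than letting them drop, and leave the beaker, the lidded jar and the sample-cup rack where they are.

Things in the scene. Friction and masses are not known exactly. Their poses are not given: they have to be found in the camera images.
- round_mid (a point): Big round reagent bottle, amber glass, paper label, black screw cap; 140 mm tall, 0.25-0.47 kg. Body 60 mm in diameter up to 86 mm, shoulder, neck 29 mm wide from 106 mm, cap 32 mm wide from 116 mm to the top; lift it by the cap. Point on its axis, half-way up (70 mm above its foot); z is up. Starts in front of the oil bottle, left or right; its spot is where it stands at the start.
- square_mid (a point): Big square reagent bottle, white plastic, white round screw cap; 120 mm tall, 0.2-0.38 kg. Body 56 x 56 mm up to 80 mm, shoulder narrowing to 38 mm wide at 88 mm, cap 38 mm wide from 96 mm to the top; lift it by the cap. Point on its axis, half-way up (60 mm above its foot); z is up. Starts beside the round one, before the oil bottle; its spot is where it stands at the start.
- oil_mid (a point): Small immersion-oil dropper bottle, white plastic, round, 72 mm tall, 45 g: body 38 mm in diameter up to 44 mm above its foot, then a pointed black cap 20 mm wide. Point on its axis, half-way up (36 mm above its foot); z is up. Starts in the reagent tray behind the big bottles, 60 mm from the axis of each: a gripper reaches it only once they are gone.
- rack: Grey plastic reagent tray, fixed, 130 mm deep (its x, front to back) by 300 mm wide (its y); floor 5 mm thick with flat moulded rings at the bottles' places, lip 12 mm above the bench. Origin: centre of its underside, on the bench. Big bottles stand at x -13, y +-42 mm, the oil bottle at x 30, y 0, beaker and jar at x 20, y +-118, within 3 mm.
- side_tray: Shallow stainless-steel tray, fixed, empty, 220 mm (its x) by 160 mm (its y); floor 3 mm thick, rim 10 mm above the bench, 3 mm thick. Origin: centre of its underside, on the bench. The side area for both big bottles meanwhile: there is room for one 50 mm either way along x from its centre. Left or right of the reagent tray.
- dish: Round clear-glass drip dish, fixed, 82 mm in outer and 76 mm in inner diameter, floor 3 mm thick, rim 8 mm above the bench. Origin: centre of its underside, on the bench. It is on the side opposite the steel tray.
- beaker_mid (a point): Bystander: small glass beaker, 42 mm in diameter, 58 mm tall, at one end of the reagent tray. This point is half-way up on its axis.
- jar_mid (a point): Bystander: squat glass jar with a knobbed glass lid, 45 mm in diameter, 59 mm tall, at the other end of the reagent tray. This point is half-way up on its axis.
- cups_mid (a point): Bystander: white rack of small clear sample cups, 60 mm (x) by 130 mm (y), 38 mm tall, on the bench between the robot and the reagent tray. This point is its centre.
Not all that is in view belongs to the job. What is shaped like the part that bears square_mid but pink or turquoise is not meant.

How it is judged:
On the way, in this order (a step that is already met when the one before it is completed fails the run):
1. both big bottles stand, released, in the steel side tray (x of round_mid in the frame of side_tray between -0.082 and 0.082 m and y of round_mid in the frame of side_tray between -0.052 and 0.052 m and z of round_mid in the frame of side_tray between 0.069 and 0.081 m and angle between each of round_mid, square_mid's own z axis and vertical below 0.12 rad and contact force between each of round_bottle, square_bottle and the fingers below 0.1 N and linear speed of each of round_bottle, square_bottle below 0.02 m/s and x of square_mid in the frame of side_tray between -0.082 and 0.082 m and y of square_mid in the frame of side_tray between -0.052 and 0.052 m and z of square_mid in the frame of side_tray between 0.059 and 0.071 m), for 0.2 s.
2. the oil bottle stands, released, in the drip dish (horizontal distance between oil_mid and dish below 0.019 m and z of oil_mid in the frame of dish between 0.035 and 0.046 m and angle between oil_mid's own z axis and vertical below 0.12 rad and contact force between oil_bottle and the fingers below 0.1 N and linear speed of oil_bottle below 0.02 m/s), for 0.2 s.
At the end, for the whole second after the job is handed in: The oil bottle stands upright on the floor of the dish, within 19 mm of its centre; the round and the square bottle each stand upright within 15 mm of the spot where each stood at the start; all are released and at rest (all of step 2 and distance of each of round_mid, square_mid from where it was at the start of the episode below 0.015 m and angle between each of round_mid, square_mid's own z axis and vertical below 0.12 rad and contact force between each of round_bottle, square_bottle and the fingers below 0.1 N and linear speed of each of round_bottle, square_bottle below 0.02 m/s); the robot touches nothing.
It fails at once if the beaker, the lidded jar or the sample-cup rack is pushed more than 15 mm away or tipped (distance of any of beaker_mid, jar_mid, cups_mid from where it was at the start of the episode above 0.015 m or angle between any of beaker_mid, jar_mid, cups_mid's own z axis and vertical above 0.35 rad).
It fails at once if a bottle is tipped by more than 35 degrees (angle between any of round_mid, square_mid, oil_mid's own z axis and vertical above 0.61 rad).
It fails at once if a bottle is dropped (let go more than about 15 mm above what it lands on) ((contact force between round_bottle and the fingers below 0.1 N and contact force between round_bottle and the arm below 0.1 N and linear speed of round_bottle above 0.55 m/s) or (contact force between square_bottle and the fingers below 0.1 N and contact force between square_bottle and the arm below 0.1 N and linear speed of square_bottle above 0.55 m/s) or (contact force between oil_bottle and the fingers below 0.1 N and contact force between oil_bottle and the arm below 0.1 N and linear speed of oil_bottle above 0.55 m/s)).
It also fails if it takes over 109 s, if anything falls off the work surface, if the arm or the gripper's body presses on something with over 40 N, if the wrist force passes 120 N, or if a joint passes its speed limit or range.

## Robot

A 7-joint arm with a two-finger parallel gripper is mounted at the origin on the work surface. World frame = base frame: x ahead of the robot, y to its left, z up, the work surface at z = 0. Lengths are in m, angles in rad, forces in N, time in s.
With the tool pointing down it reaches from about 0.35 to 0.9 m from the base axis. Payload 19.9 kg.
Tool frame: the origin (TCP) lies at the very end of the fingers, on their centre line; the grasp point (between the pads) lies 19 mm behind it; z points along the fingers, y is the direction in which the jaws open and shut (so a half turn about z gives the same grasp; the last joint's range is limited). The gripper opens to 85 mm and grips with 20 to 120 N. Pads are 22 mm wide; open, the fingers measure 114 mm over their backs; the gripper's body (76 mm by 85 mm) begins 54 mm behind the grasp point. The pads swing forward as they close: fully open they stand 13 mm farther back than shut.
Start: joints at [-1.383, 0.417, -0.01, 1.614, 0.005, 1.111, -0.053], TCP at [0.142, 0.609, 0.231] pointing down, gripper open.
Joint ranges: [-2.81, 2.81], [-0.39, 2.02], [-1.27, 1.25], [0.06, 2.57], [-1.19, 4.33], [0.19, 2], [-2.82, 2.82]. Speed limits (rad/s): [1.89, 1.89, 2.39, 2.39, 3.01, 3.01, 3.01].

## Interface

Orientations are given as a rotation vector (axis times angle).
In Python, from plant import env, viewer, job gives the robot as it stands. The module is installed in compiled form; this text tells all that it offers.
- The arm moves only by the tool send_rows, never from a script. Its argument "increments" is a list of rows, each a list of 7 numbers: the shift along the tool's x, y, z in cm, then the turn, a rotation vector about the tool's x, y, z in rad, then the opening, from -1 (shut) to 1 (fully open), so that 0 is half open. A call has exactly 10 rows; each row shifts and turns the commanded pose from where the row before left it, along the tool's axes as they then stand; what a row does not reach is not made up. A row lasts 1/8 s, in which the tool goes at most 62.5 mm and 10.7 degrees, less where a joint would pass 70% of its speed; a pose out of reach is approached as far as the arm can. A call with a gripper value outside its range is refused whole. The fingers move at their own pace and stop on an object; "force" is the grip in N (left out, the last holds). Time passes only in rows, so rows that do not move let the fingers close, or fill a call up. It gives the time, the measured TCP pose, the force and the opening at its end, in the units of the state.
- env.observe(): the state, without advancing time (a new reading comes with each control period).
- viewer.get_image(name): name is "side" or "top" or "wrist"; returns a dict with "frame" (400x640x3 uint8, red, green, blue), "mtx" (3x3 intrinsics, pixels), "origin" and "rotation" of the camera in the world. Camera axes: x right, y up, looking along -z (the intrinsics and any distortion apply to the point x, -y, -z); pixel columns grow to the right and rows downward; lengths in m; the calibration is good to about 2 mm. The wrist camera is an equidistant fisheye: a pixel r from the principal point sees the ray r / f radians off the axis. A picture is of the moment at which its call begins. There is no depth.
- job.close_job(): hands the job in, once; it reports no verdict.
The state is a dict: "time": time; "q": joint angles; "joint_vel": joint speeds; "joint_efforts": joint torques, N m; "tcp_pos": TCP position; "orientation": TCP orientation; "contact_force": force on the tool from outside, world axes, zero at the start; "torque": the same for the moment, N m; "width": opening from 0.0 (shut) to 1.0 (fully open).
Only numpy, scipy, OpenCV 4.12 (cv2) and the standard library are available. Lean on these libraries where they do the work, as an engineer would, in place of code of your own. Each camera call takes 0.05 s, during which the arm holds its last target. There are 200 camera calls.

## Working session

There is one attempt and no reset: what is moved stays moved. The work goes in short steps, Python scripts to look and compute and a tool call to move; the robot and the scene stay as the last step left them, time stands still between calls to the robot, and variables do not carry over. Pictures are saved under pics/ and viewed, about 12 in all and at most 16, crops included, and the job is handed in when it is done.

Besides the shell and the picture viewer there is one more tool, called in YAML: its name, and indented under it one key for each argument. send_rows: Moves the arm, as the interface text tells. Its arguments: {"type":"object","properties":{"increments":{"type":"array","items":{"type":"array","items":{"type":"number"}}},"force":{"type":"number"}},"required":["increments"]}

```bash
mkdir -p pics; python3 - <<'E'
from plant import env, viewer, job
import cv2,numpy as np,pickle
s=env.observe(); print(s)
for n in ['side','top','wrist']:
    d=viewer.get_image(n); pickle.dump(d,open(n+'0.pkl','wb')); cv2.imwrite(f'pics/{n}0.png',d['frame'][...,::-1]); print(n,d['mtx'].tolist(),d['origin'],np.round(d['rotation'],4).tolist(),[k for k in d])
E
```

```text
{'time': 0.0, 'q': array([-1.38250743,  0.41799671, -0.01030851,  1.61417756,  0.00469972,
        1.11069778, -0.05302387]), 'joint_vel': array([ 0.00155723,  0.00107326, -0.00077429,  0.00070619,  0.00055077,
        0.00058131,  0.00030779]), 'joint_efforts': array([ 2.40610034e-04, -8.64458013e+01,  6.78881854e-01, -4.34878600e+01,
        1.91799476e-02,  7.57705799e-03,  1.23371146e-05]), 'tcp_pos': array([0.1422848 , 0.60822791, 0.23064463]), 'orientation': array([-3.60168399e-01, -3.12082381e+00,  1.97038520e-03]), 'contact_force': array([-0.30526696, -0.25731645,  0.90277776]), 'torque': array([ 0.02748447, -0.08285211,  0.07841192]), 'width': 1.0000410229086987}
side [[441.7312612621248, 0.0, 312.0825149241485], [0.0, 441.7312612621248, 191.27923512821195], [0.0, 0.0, 1.0]] [ 0.34099506 -0.90548071  0.62468917] [1.0277, -0.1124, -0.2309] ['frame', 'mtx', 'origin', 'rotation']
top [[403.60301339882403, 0.0, 321.3054783542182], [0.0, 403.60301339882403, 196.6640517121712], [0.0, 0.0, 1.0]] [ 0.37169331 -0.00479429  1.00674449] [0.1683, -0.1503, -1.5077] ['frame', 'mtx', 'origin', 'rotation']
wrist [[309.70691628693146, 0.0, 319.3915231554522], [0.0, 309.70691628693146, 201.40082729331056], [0.0, 0.0, 1.0]] [0.06351096 0.62687559 0.37281797] [-0.2712, -0.2133, 1.3289] ['frame', 'mtx', 'origin', 'rotation']
```

View pics/top0.png

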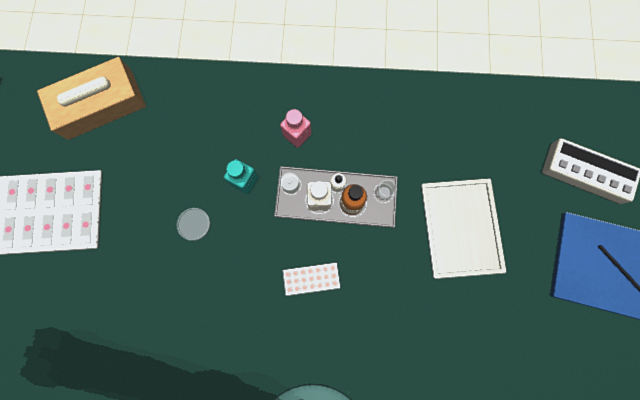

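View pics/side0.png

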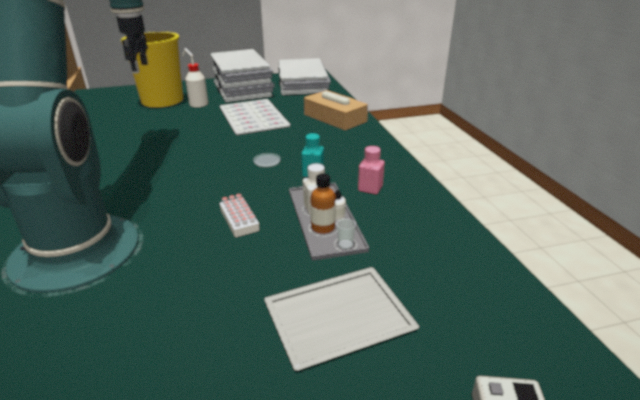

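Top view: the grey tray is centred near (337,197). The white square bottle is at (319,190), the amber round one at (355,197), the oil bottle at (338,181), the jar at (290,182) and the beaker at (385,190). The steel tray is at (463,228), the dish at (193,224) and the cups at (312,279).

Could be taken for the square bottle: turquoise (238,172), pink (294,123), white (319,190). I choose white. Next I check this in a close crop and measure.

```bash
cat > h.py <<'E'
import numpy as np,cv2,pickle
from scipy.spatial.transform import Rotation as R
def ray(d,uv):
    K=d['mtx'];o=np.array(d['origin']);Rm=R.from_rotvec(d['rotation']).as_matrix() if np.shape(d['rotation'])==(3,) else np.array(d['rotation'])
    v=np.array([(uv[0]-K[0,2])/K[0,0],-(uv[1]-K[1,2])/K[1,1],-1.]);return o,Rm@v
def plane(d,uv,z):
    o,v=ray(d,uv);return o+v*(z-o[2])/v[2]
def proj(d,p):
    K=d['mtx'];c=R.from_rotvec(d['rotation']).as_matrix().T@(np.array(p)-d['origin']);return np.array([K[0,2]+K[0,0]*c[0]/-c[2],K[1,2]-K[1,1]*c[1]/-c[2]])
E
python3 - <<'E'
from h import *
t=pickle.load(open('top0.pkl','rb'));s=pickle.load(open('side0.pkl','rb'))
for n,u,z in [('sq',(319,187),.125),('rd',(355,191),.145),('oil',(338,179),.077),('jar',(290,182),.03),('beaker',(384,189),.03),('side',(463,228),.01),('dish',(193,224),.005),('cups',(312,279),.038),('base',(313,400),0)]:
    p=plane(t,u,z);print(n,p.round(4),'->side',proj(s,p).round(1))
a=cv2.resize(t['frame'][155:240,265:407],None,fx=5,fy=5,interpolation=cv2.INTER_CUBIC)
cv2.imwrite('pics/crop_top.png',a[...,::-1])
b=cv2.resize(s['frame'][155:265,280:375],None,fx=5,fy=5,interpolation=cv2.INTER_CUBIC)
cv2.imwrite('pics/crop_side.png',b[...,::-1])
g=cv2.cvtColor(t['frame'],cv2.COLOR_RGB2HSV); print(g[215,290],g[228,463],g[300,400],g[224,193])
# non-green mask contours
m=((g[...,1]<90)).astype(np.uint8)
for c in cv2.findContours(m,cv2.RETR_EXTERNAL,cv2.CHAIN_APPROX_NONE)[0]:
    if cv2.contourArea(c)>200:
        r=cv2.minAreaRect(c)
        if 110<r[0][1]: print(r,cv2.contourArea(c), plane(t,r[0],.01).round(4),[plane(t,q,.01)[:2].round(4).tolist() for q in cv2.boxPoints(r)])
E
```

```text
sq [0.5759 0.0172 0.125 ] ->side [316.9 166.4]
rd [ 0.5668 -0.0624  0.145 ] ->side [321.8 174.8]
oil [ 0.6091 -0.0255  0.077 ] ->side [334.8 190.1]
jar [0.6066 0.0925 0.03  ] ->side [321.3 183.7]
beaker [ 0.602  -0.1416  0.03  ] ->side [346.3 233.9]
side [ 0.5187 -0.3423  0.01  ] ->side [336.4 311.8]
dish [0.4909 0.3296 0.005 ] ->side [265.7 159. ]
cups [0.3734 0.0227 0.038 ] ->side [236.7 207.3]
base [0.1007 0.0043 0.    ] ->side [121.9 242. ]
[ 30   4 177] [ 39   8 233] [ 81 113  79] [ 90  21 158]
((312.0, 391.5), (15.0, 76.0), 90.0) 759.0 [0.1212 0.0077 0.01  ] [[0.132, 0.096], [0.1424, -0.0786], [0.1105, -0.08], [0.1002, 0.0934]]
((310.84991455078125, 278.5659484863281), (27.563093185424805, 56.56739807128906), 82.23483276367188) 1472.0 [0.3743 0.0263 0.01  ] [[0.3935, 0.1004], [0.4198, -0.0348], [0.3554, -0.047], [0.3297, 0.0864]]
((193.0, 223.5), (33.0, 34.0), 90.0) 875.5 [0.4916 0.3281 0.01  ] [[0.5307, 0.376], [0.5356, 0.2905], [0.4531, 0.2811], [0.4483, 0.3651]]
((463.2762145996094, 227.7912139892578), (100.48729705810547, 74.54215240478516), 82.5394287109375) 6920.5 [ 0.519
[... 210 characters left out ...]
08 0.6887 0.01  ] [[0.5864, 0.8504], [0.6192, 0.5795], [0.4185, 0.5332], [0.3875, 0.7934]]
((336.48773193359375, 196.13523864746094), (121.95164489746094, 52.32965850830078), 5.19442892074585) 6128.0 [ 0.5815 -0.0254  0.01  ] [[0.5202, 0.1293], [0.6557, 0.1283], [0.6439, -0.1831], [0.5098, -0.1739]]
((591.971923828125, 171.07240295410156), (97.86048889160156, 41.784873962402344), 21.25050163269043) 3797.0 [ 0.6834 -0.6714  0.01  ] [[0.6712, -0.5364], [0.7785, -0.5809], [0.6957, -0.8064], [0.5921, -0.7584]]
((295.0000305175781, 127.0000228881836), (33.941123962402344, 29.698484420776367), 45.0) 253.0 [0.7599 0.0923 0.01  ] [[0.7608, 0.1515], [0.8227, 0.1007], [0.759, 0.0332], [0.6986, 0.084]]
```

View pics/crop_top.png

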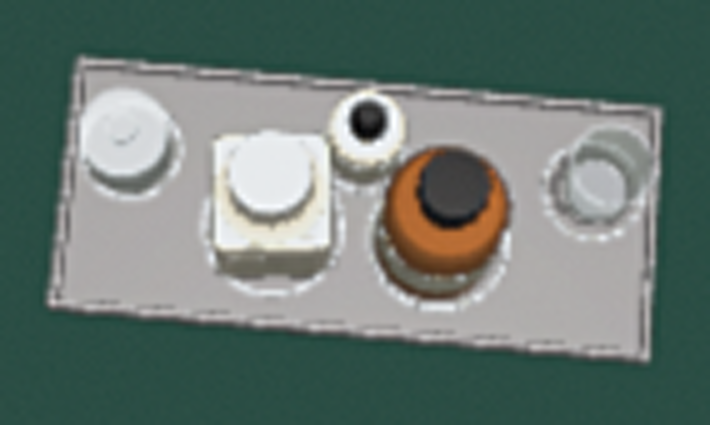

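View pics/crop_side.png

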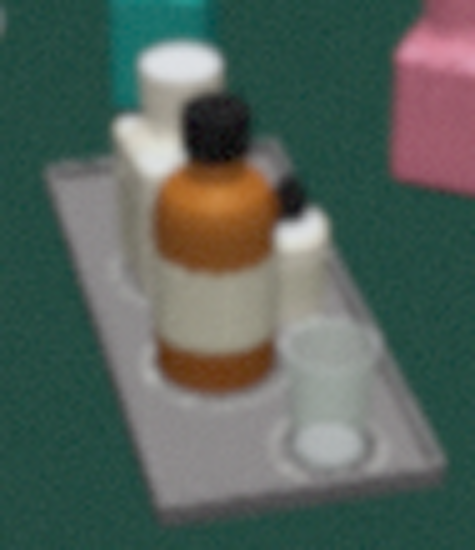

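The crop confirms the white square bottle with the white cap (cap top at crop (271,174)), the round amber one with the black cap (454,186), and the oil cap (368,118). Now I triangulate them and fit the tray.

```bash
cat >> h.py <<'E'
def tri(*ob):
    A=np.zeros((3,3));b=np.zeros(3)
    for d,u in ob:
        o,v=ray(d,u);v=v/np.linalg.norm(v);M=np.eye(3)-np.outer(v,v);A+=M;b+=M@o
    return np.linalg.solve(A,b)
E
python3 - <<'E'
from h import *
t=pickle.load(open('top0.pkl','rb'));s=pickle.load(open('side0.pkl','rb'))
T=lambda x,y:((x+.5)/5-.5+265,(y+.5)/5-.5+155)
S=lambda x,y:((x+.5)/5-.5+280,(y+.5)/5-.5+155)
for n,a,b,z in [('sq',T(271,174),S(182,58),.125),('rd',T(455,186),S(218,105),.145),('oil',T(368,117),S(291,182),.077)]:
    print(n,plane(t,a,z).round(4),plane(s,b,z).round(4),tri((t,a),(s,b)).round(4))
c=[plane(t,T(*q),.012) for q in [(78,58),(660,108),(648,358),(48,305)]]
c=np.array(c);ctr=c.mean(0);yd=(c[0]+c[3]-c[1]-c[2])[:2];yd/=np.linalg.norm(yd);xd=np.array([yd[1],-yd[0]])
print(c.round(4),ctr,'yaw',np.arctan2(xd[1],xd[0]))
for n,x,y in [('L',-.013,.042),('R',-.013,-.042),('oil',.03,0),('l',.02,.118),('r',.02,-.118)]: print(n,ctr[:2]+x*xd+y*yd)
# side tray and dish in side view
for d,n in ((t,'top'),(s,'side')):
    g=cv2.cvtColor(d['frame'],cv2.COLOR_RGB2HSV);m=(g[...,1]<90).astype(np.uint8)
    for k in cv2.findContours(m,cv2.RETR_EXTERNAL,cv2.CHAIN_APPROX_NONE)[0]:
        A=cv2.contourArea(k);M=cv2.moments(k)
        if A>150:
            u=(M['m10']/A,M['m01']/A); p=plane(d,u,.009)
            q=cv2.approxPolyDP(cv2.convexHull(k),4,True)[:,0]
            if p[0]>.4 and p[0]<.7 and abs(p[1])<.5: print(n,A,p.round(4),[plane(d,x,.01)[:2].round(3).tolist() for x in q])
E
```

```text
sq [0.5704 0.0173 0.125 ] [0.574  0.0186 0.125 ] [0.572  0.0171 0.1256]
rd [ 0.5651 -0.0638  0.145 ] [ 0.5689 -0.0667  0.145 ] [ 0.5675 -0.0642  0.1433]
oil [ 0.6115 -0.0259  0.077 ] [ 0.6149 -0.0314  0.077 ] [ 0.6145 -0.0262  0.0734]
[[ 0.651   0.1224  0.012 ]
 [ 0.6414 -0.1752  0.012 ]
 [ 0.5132 -0.1719  0.012 ]
 [ 0.5227  0.1273  0.012 ]] [ 0.58206897 -0.0243701   0.012     ] yaw -0.03211116336816518
L [0.57042411 0.01802562]
R [ 0.56772723 -0.06593107]
oil [ 0.6120535  -0.02533327]
l [0.60584713 0.09292696]
r [ 0.59827019 -0.14295138]
top 875.5 [0.4912 0.3284 0.009 ] [[0.534, 0.323], [0.52, 0.296], [0.488, 0.285], [0.457, 0.304], [0.45, 0.335], [0.466, 0.362], [0.493, 0.371], [0.524, 0.355]]
top 6920.5 [ 0.5181 -0.3419  0.009 ] [[0.651, -0.412], [0.417, -0.445], [0.393, -0.271], [0.625, -0.238]]
top 6128.0 [ 0.5812 -0.025   0.009 ] [[0.649, 0.126], [0.643, -0.177], [0.514, -0.174], [0.522, 0.128]]
side 9795.0 [ 0.5169 -0.3539  0.009 ] [[0.653, -0.413], [0.416, -0.447], [0.392, -0.272], [0.628, -0.238]]
side 4521.5 [ 0.5837 -0.0348  0.009 ] [[0.611, 0.251], [0.652, 0.239], [0.657, 0.112], [0.636, -0.192], [0.51, -0.182], [0.519, 0.117]]
side 328.0 [0.4915 0.3161 0.009 ] [[0.536, 0.328], [0.497, 0.263], [0.462, 0.273], [0.448, 0.325], [0.479, 0.367]]
```

Estimates: sq (0.571, 0.0175), round (0.567, −0.0645), oil (0.613, −0.026), dish (0.4915, 0.3285), side tray (0.5215, −0.342) with yaw 0.14. First I turn the tool so that tool x = world y, tool y = world x and tool z is down.

send_rows:
  increments:
    - [0,0,0,0,0,0.1676,1]
    - [0,0,0,0,0,0.1676,1]
    - [0,0,0,0,0,0.1676,1]
    - [0,0,0,0,0,0.1676,1]
    - [0,0,0,0,0,0.1676,1]
    - [0,0,0,0,0,0.1676,1]
    - [0,0,0,0,0,0.1676,1]
    - [0,0,0,0,0,0.1676,1]
    - [0,0,0,0,0,0,1]
    - [0,0,0,0,0,0,1]
  force: 70

```text
time: 1.4
tcp_pos: [0.1423, 0.6085, 0.2311]
orientation: [2.217, 2.226, -0.0]
contact_force: [0.2, 0.3, -1.1]
width: 0.999
```

send_rows:
  increments:
    - [-4,2.5,0,0,0,0,1]
    - [-4,2.5,0,0,0,0,1]
    - [-4,2.5,0,0,0,0,1]
    - [-4,2.5,0,0,0,0,1]
    - [-4,2.5,0,0,0,0,1]
    - [-4,2.5,0,0,0,0,1]
    - [-4,2.5,0,0,0,0,1]
    - [-4,2.5,0,0,0,0,1]
    - [-4,2.5,0,0,0,0,1]
    - [-4,2.5,0,0,0,0,1]

```text
time: 2.65
tcp_pos: [0.3931, 0.2072, 0.2315]
orientation: [2.218, 2.225, 0.001]
contact_force: [0.6, -0.0, 0.3]
width: 0.999
```

send_rows:
  increments:
    - [-4,2.5,0,0,0,0,1]
    - [-4,2.5,0,0,0,0,1]
    - [-4,2.5,0,0,0,0,1]
    - [-4,2.5,0,0,0,0,1]
    - [-4,2.5,0,0,0,0,1]
    - [-4,2.5,0,0,0,0,1]
    - [-3.3,2.5,0,0,0,0,1]
    - [0,0,0,0,0,0,1]
    - [0,0,0,0,0,0,1]
    - [0,0,0,0,0,0,1]

```text
time: 3.9
tcp_pos: [0.5672, -0.0633, 0.2314]
orientation: [-2.218, -2.224, -0.001]
contact_force: [-0.4, -0.1, -1.0]
width: 1.001
```

```bash
python3 - <<'E'
from plant import env, viewer
import pickle,cv2
s=env.observe();print(s['time'],s['tcp_pos'],s['orientation'],s['q'])
d=viewer.get_image('wrist');pickle.dump(d,open('wrist1.pkl','wb'));cv2.imwrite('pics/w1.png',d['frame'][...,::-1]);print(d['origin'],d['rotation'])
E
```

```text
3.9 [ 0.56718803 -0.06331323  0.23136235] [-2.21842066e+00 -2.22377877e+00 -5.88407751e-04] [-0.50564317  0.39005409  0.72005545  1.77090688 -0.28759945  1.08855524
  0.31472889]
[0.56671039 0.01731204 0.37352066] [-0.31898648 -0.00081394  0.00212147]
```

View pics/w1.png

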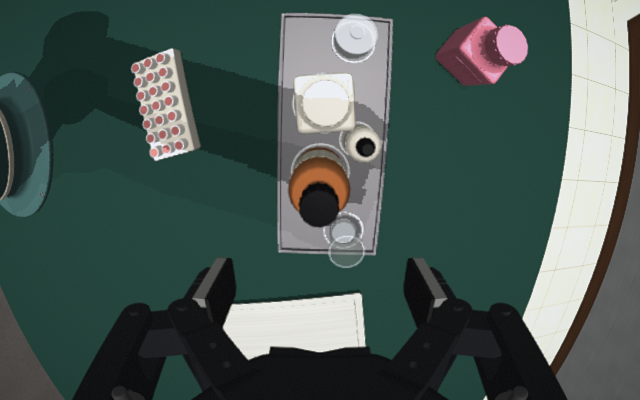

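The wrist view shows the round cap at (319,205), the square cap at (326,104), the oil cap at (366,147), and the jaws straddling in x. I cast these rays as a cross-check.

```bash
cat >> h.py <<'E'
def wplane(d,uv,z):
    K=d['mtx'];x=(uv[0]-K[0,2])/K[0,0];y=(uv[1]-K[1,2])/K[1,1];r=np.hypot(x,y)
    v=R.from_rotvec(d['rotation']).apply([x*np.sin(r)/r,-y*np.sin(r)/r,-np.cos(r)]);o=np.array(d['origin']);return o+v*(z-o[2])/v[2]
E
python3 - <<'E'
from h import *
d=pickle.load(open('wrist1.pkl','rb'));f=cv2.cvtColor(d['frame'],cv2.COLOR_RGB2HSV)
def blob(m,x,y):
    n,l,st,c=cv2.connectedComponentsWithStats(m.astype(np.uint8));k=l[y,x];return st[k],c[k]
print(blob(f[...,2]<70,320,205),blob((f[...,2]>242)&(f[...,1]<40),326,104),blob(f[...,2]<70,366,147))
for n,u,z in [('rd',(319,209),.145),('sq',(326,104),.125),('oil',(366.5,147),.075)]: print(n,wplane(d,u,z))
E
```

```text
(array([ 299,  182,   40,   45, 1410], dtype=int32), array([318.69219858, 204.6212766 ])) (array([     0,      0,    640,    400, 255238], dtype=int32), array([319.53663248, 199.81460049])) (array([356, 138,  19,  19, 264], dtype=int32), array([364.90909091, 146.78030303]))
rd [ 0.56669081 -0.0644315   0.145     ]
sq [0.57204508 0.01621872 0.125     ]
oil [ 0.61292909 -0.02525857  0.075     ]
```

Good agreement with the earlier estimates. I descend onto the round cap (11.5 cm) and then close.

send_rows:
  increments:
    - [-0.1,0,1.7,0,0,0,1]
    - [0,0,1.7,0,0,0,1]
    - [0,0,1.7,0,0,0,1]
    - [0,0,1.7,0,0,0,1]
    - [0,0,1.7,0,0,0,1]
    - [0,0,1.5,0,0,0,1]
    - [0,0,1.0,0,0,0,1]
    - [0,0,0.5,0,0,0,1]
    - [0,0,0,0,0,0,1]
    - [0,0,0,0,0,0,1]

```text
time: 5.2
tcp_pos: [0.5678, -0.0654, 0.1168]
orientation: [2.221, 2.221, 0.001]
contact_force: [-0.4, -0.6, -0.3]
width: 1.0
```

send_rows:
  increments:
    - [0,0,0,0,0,0,0]
    - [0,0,0,0,0,0,-1]
    - [0,0,0,0,0,0,-1]
    - [0,0,0,0,0,0,-1]
    - [0,0,0,0,0,0,-1]
    - [0,0,0,0,0,0,-1]
    - [0,0,0,0,0,0,-1]
    - [0,0,0,0,0,0,-1]
    - [0,0,0,0,0,0,-1]
    - [0,0,0,0,0,0,-1]

```text
time: 6.45
tcp_pos: [0.5676, -0.0654, 0.1167]
orientation: [2.221, 2.221, 0.0]
contact_force: [-2.1, 0.6, 7.3]
width: 0.351
```

send_rows:
  increments:
    - [0,0,-0.5,0,0,0,-1]
    - [0,0,-1,0,0,0,-1]
    - [0,0,-1.5,0,0,0,-1]
    - [0,0,-1.5,0,0,0,-1]
    - [0,0,-1.5,0,0,0,-1]
    - [0,0,-1.5,0,0,0,-1]
    - [0,0,-1.5,0,0,0,-1]
    - [0,0,-1,0,0,0,-1]
    - [0,0,0,0,0,0,-1]
    - [0,0,0,0,0,0,-1]

```text
time: 7.7
tcp_pos: [0.5673, -0.0653, 0.2159]
orientation: [-2.221, -2.221, 0.001]
contact_force: [0.6, -0.1, -4.0]
width: 0.354
```

send_rows:
  increments:
    - [-0.7,-0.2,0,0,0,0,-1]
    - [-1.4,-0.4,0,0,0,0,-1]
    - [-2,-0.7,0,0,0,0,-1]
    - [-2,-0.7,0,0,0,0,-1]
    - [-2,-0.7,0,0,0,0,-1]
    - [-2,-0.7,0,0,0,0,-1]
    - [-2,-0.7,0,0,0,0,-1]
    - [-2,-0.7,0,0,0,0,-1]
    - [-2,-0.7,0,0,0,0,-1]
    - [-2,-0.7,0,0,0,0,-1]

```text
time: 8.95
tcp_pos: [0.5043, -0.2484, 0.2164]
orientation: [2.223, 2.22, -0.0]
contact_force: [1.2, 0.9, -2.4]
width: 0.356
```

send_rows:
  increments:
    - [-2,-0.7,0,0,0,0,-1]
    - [-2,-0.7,0,0,0,0,-1]
    - [-2,-0.7,0,0,0,0,-1]
    - [-2,-0.7,0,0,0,0,-1]
    - [-1.3,-0.4,0,0,0,0,-1]
    - [-0.8,-0.2,0,0,0,0,-1]
    - [-0.3,0,0,0,0,0,-1]
    - [0,0,0,0,0,0,-1]
    - [0,0,0,0,0,0,-1]
    - [0,0,0,0,0,0,-1]

```text
time: 10.2
tcp_pos: [0.4718, -0.35, 0.2164]
orientation: [2.221, 2.222, 0.0]
contact_force: [0.1, 0.3, -2.0]
width: 0.354
```

```bash
python3 - <<'E'
from plant import env, viewer
import pickle,cv2,numpy as np
s=env.observe();print(s['time'],s['tcp_pos'],s['contact_force'],s['width'])
a=viewer.get_image('wrist');b=viewer.get_image('side');pickle.dump((a,b),open('p2.pkl','wb'))
cv2.imwrite('pics/p2.png',np.vstack([cv2.resize(b['frame'][150:400,240:480],None,fx=1.333,fy=1.333),cv2.resize(a['frame'],(320,200))])[...,::-1])
E
```

```text
10.2 [ 0.47176211 -0.35000559  0.21637365] [ 0.14986363  0.29462344 -1.98650483] 0.3541076071874085
```

View pics/p2.png

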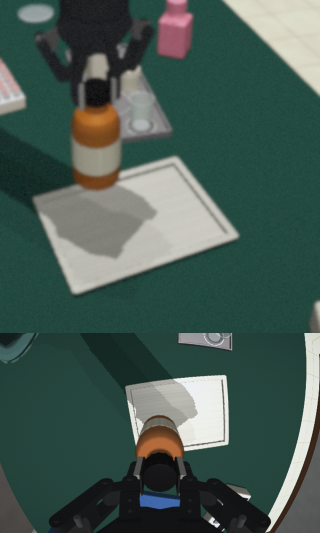

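The bottle hangs upright over the near half of the steel tray. I lower it.

send_rows:
  increments:
    - [0,0,0.7,0,0,0,-1]
    - [0,0,1.5,0,0,0,-1]
    - [0,0,1.7,0,0,0,-1]
    - [0,0,1.7,0,0,0,-1]
    - [0,0,1.7,0,0,0,-1]
    - [0,0,1.2,0,0,0,-1]
    - [0,0,0.8,0,0,0,-1]
    - [0,0,0.5,0,0,0,-1]
    - [0,0,0.3,0,0,0,-1]
    - [0,0,0,0,0,0,-1]

```text
time: 11.55
tcp_pos: [0.4716, -0.3504, 0.1154]
orientation: [2.221, 2.222, 0.0]
contact_force: [0.2, -0.4, -2.3]
width: 0.351
```

send_rows:
  increments:
    - [0,0,0.1,0,0,0,-1]
    - [0,0,0,0,0,0,-1]
    - [0,0,0,0,0,0,-0.1]
    - [0,0,0,0,0,0,0.1]
    - [0,0,0,0,0,0,0.3]
    - [0,0,0,0,0,0,0.5]
    - [0,0,0,0,0,0,0.5]
    - [0,0,0,0,0,0,0.5]
    - [0,0,0,0,0,0,0.5]
    - [0,0,0,0,0,0,0.5]

```text
time: 12.8
tcp_pos: [0.4716, -0.3504, 0.1144]
orientation: [2.221, 2.222, -0.0]
contact_force: [-1.1, -0.3, 0.4]
width: 0.75
```

Released. I rise and go to the square bottle: dx +10, dy +36.7.

send_rows:
  increments:
    - [0,0,-0.7,0,0,0,0.5]
    - [0,0,-1.5,0,0,0,0.7]
    - [0,0,-2,0,0,0,1]
    - [0,0,-2,0,0,0,1]
    - [0,0,-2,0,0,0,1]
    - [0,0,-1.5,0,0,0,1]
    - [2,0.5,0,0,0,0,1]
    - [3,0.8,0,0,0,0,1]
    - [3,0.8,0,0,0,0,1]
    - [3,0.8,0,0,0,0,1]

```text
time: 14.05
tcp_pos: [0.5007, -0.2394, 0.2118]
orientation: [2.221, 2.222, 0.0]
contact_force: [-0.1, 0.4, -0.6]
width: 0.998
```

send_rows:
  increments:
    - [3,0.8,0,0,0,0,1]
    - [3,0.8,0,0,0,0,1]
    - [3,0.8,0,0,0,0,1]
    - [3,0.8,0,0,0,0,1]
    - [3,0.8,0,0,0,0,1]
    - [3,0.8,0,0,0,0,1]
    - [3,0.8,0,0,0,0,1]
    - [3,0.8,0,0,0,0,1]
    - [1.7,0.6,0,0,0,0,1]
    - [0,0,0,0,0,0,1]

```text
time: 15.3
tcp_pos: [0.5707, 0.0173, 0.2114]
orientation: [2.219, 2.223, -0.0]
contact_force: [-1.0, -0.7, 0.5]
width: 1.0
```

send_rows:
  increments:
    - [0,0,1.7,0,0,0,1]
    - [0,0,1.7,0,0,0,1]
    - [0,0,1.7,0,0,0,1]
    - [0,0,1.7,0,0,0,1]
    - [0,0,1.7,0,0,0,1]
    - [0,0,1.4,0,0,0,1]
    - [0,0,1.0,0,0,0,1]
    - [0,0,0.5,0,0,0,1]
    - [0,0,0,0,0,0,1]
    - [0,0,0,0,0,0,1]

```text
time: 16.55
tcp_pos: [0.5707, 0.0167, 0.0978]
orientation: [2.221, 2.221, 0.001]
contact_force: [-0.6, -0.6, -0.1]
width: 1.003
```

send_rows:
  increments:
    - [0,0,0,0,0,0,0]
    - [0,0,0,0,0,0,-1]
    - [0,0,0,0,0,0,-1]
    - [0,0,0,0,0,0,-1]
    - [0,0,0,0,0,0,-1]
    - [0,0,0,0,0,0,-1]
    - [0,0,0,0,0,0,-1]
    - [0,0,0,0,0,0,-1]
    - [0,0,0,0,0,0,-1]
    - [0,0,0,0,0,0,-1]

```text
time: 17.8
tcp_pos: [0.5709, 0.0167, 0.0977]
orientation: [2.221, 2.221, 0.001]
contact_force: [0.5, 0.2, 5.0]
width: 0.426
```

send_rows:
  increments:
    - [0,0,-0.5,0,0,0,-1]
    - [0,0,-1,0,0,0,-1]
    - [0,0,-1.5,0,0,0,-1]
    - [0,0,-1.5,0,0,0,-1]
    - [0,0,-1.5,0,0,0,-1]
    - [0,0,-1.5,0,0,0,-1]
    - [0,0,-1.5,0,0,0,-1]
    - [0,0,-1,0,0,0,-1]
    - [0,0,0,0,0,0,-1]
    - [0,0,0,0,0,0,-1]

```text
time: 19.05
tcp_pos: [0.5702, 0.0167, 0.1969]
orientation: [-2.221, -2.222, 0.001]
contact_force: [0.4, 0.4, -2.2]
width: 0.427
```

send_rows:
  increments:
    - [-1,0,0,0,0,0,-1]
    - [-2,0,0,0,0,0,-1]
    - [-3,0,0,0,0,0,-1]
    - [-3,0,0,0,0,0,-1]
    - [-3,0,0,0,0,0,-1]
    - [-3,0,0,0,0,0,-1]
    - [-3,0,0,0,0,0,-1]
    - [-3,0,0,0,0,0,-1]
    - [-3,0,0,0,0,0,-1]
    - [-3,0,0,0,0,0,-1]

```text
time: 20.3
tcp_pos: [0.5696, -0.256, 0.1972]
orientation: [2.223, 2.22, -0.001]
contact_force: [0.5, -0.4, -2.5]
width: 0.422
```

send_rows:
  increments:
    - [-3,0.2,0,0,0,0,-1]
    - [-2.6,0,0,0,0,0,-1]
    - [-1.6,0,0,0,0,0,-1]
    - [-0.7,0,0,0,0,0,-1]
    - [-0.3,0,0,0,0,0,-1]
    - [0,0,0,0,0,0,-1]
    - [0,0,0,0,0,0,-1]
    - [0,0,0,0,0,0,-1]
    - [0,0,0,0,0,0,-1]
    - [0,0,0,0,0,0,-1]

```text
time: 21.55
tcp_pos: [0.5726, -0.3353, 0.1974]
orientation: [2.221, 2.222, -0.0]
contact_force: [0.2, -0.1, -2.4]
width: 0.424
```

```bash
python3 - <<'E'
from plant import env, viewer
import pickle,cv2,numpy as np
s=env.observe();print(s['time'],s['tcp_pos'],s['contact_force'],s['width'])
a=viewer.get_image('top');b=viewer.get_image('side');pickle.dump((a,b),open('p3.pkl','wb'))
cv2.imwrite('pics/p3.png',np.hstack([cv2.resize(b['frame'][150:390,240:440],None,fx=2,fy=2),cv2.resize(a['frame'][140:300,380:530],None,fx=3,fy=3)[:480]])[...,::-1])
E
```

```text
21.55 [ 0.57255849 -0.33529739  0.19735661] [ 0.195021   -0.10199508 -2.41881071] 0.4240402999370863
```

View pics/p3.png

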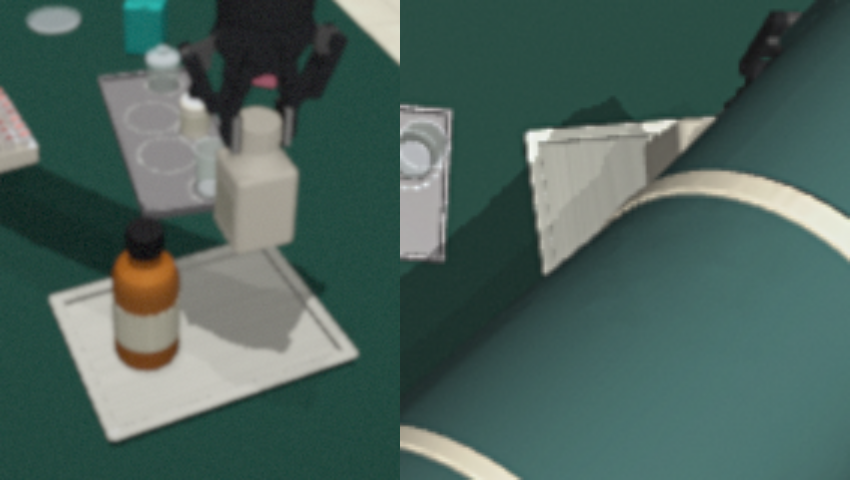

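The round bottle stands upright in the tray, and the square one hangs clear over the far half. I lower and release it.

send_rows:
  increments:
    - [0,0,0.7,0,0,0,-1]
    - [0,0,1.5,0,0,0,-1]
    - [0,0,1.7,0,0,0,-1]
    - [0,0,1.7,0,0,0,-1]
    - [0,0,1.7,0,0,0,-1]
    - [0,0,1.2,0,0,0,-1]
    - [0,0,0.8,0,0,0,-1]
    - [0,0,0.5,0,0,0,-1]
    - [0,0,0.3,0,0,0,-1]
    - [0,0,0.1,0,0,0,-1]

```text
time: 22.9
tcp_pos: [0.5728, -0.3355, 0.0958]
orientation: [2.221, 2.221, 0.0]
contact_force: [-0.9, 1.3, 5.8]
width: 0.418
```

send_rows:
  increments:
    - [0,0,0,0,0,0,-1]
    - [0,0,0,0,0,0,-0.05]
    - [0,0,0,0,0,0,0.1]
    - [0,0,0,0,0,0,0.3]
    - [0,0,0,0,0,0,0.5]
    - [0,0,0,0,0,0,0.5]
    - [0,0,0,0,0,0,0.5]
    - [0,0,0,0,0,0,0.5]
    - [0,0,0,0,0,0,0.5]
    - [0,0,0,0,0,0,0.5]

```text
time: 24.15
tcp_pos: [0.5725, -0.3354, 0.0953]
orientation: [2.221, 2.222, -0.0]
contact_force: [-0.6, 0.1, -0.4]
width: 0.752
```

send_rows:
  increments:
    - [0,0,-0.7,0,0,0,0.5]
    - [0,0,-1.5,0,0,0,0.5]
    - [0,0,-2,0,0,0,0.5]
    - [0,0,-2,0,0,0,0.5]
    - [0,0,-2,0,0,0,0.5]
    - [0,0,-1.8,0,0,0,0.5]
    - [2,0,0,0,0,0,0.5]
    - [3,0.4,0,0,0,0,0.5]
    - [3,0.4,0,0,0,0,0.5]
    - [3,0.4,0,0,0,0,0.5]

```text
time: 25.4
tcp_pos: [0.5844, -0.223, 0.1948]
orientation: [-2.219, -2.222, 0.0]
contact_force: [-0.1, 0.1, 0.3]
width: 0.75
```

send_rows:
  increments:
    - [3,0.4,0,0,0,0,0.5]
    - [3,0.4,0,0,0,0,0.5]
    - [3,0.4,0,0,0,0,0.5]
    - [3,0.4,0,0,0,0,0.5]
    - [3,0.4,0,0,0,0,0.5]
    - [3,0.4,0,0,0,0,0.5]
    - [1.9,0.4,0,0,0,0,0.5]
    - [0,0,0,0,0,0,0.5]
    - [0,0,0,0,0,0,0.5]
    - [0,0,0,0,0,0,0.5]

```text
time: 26.65
tcp_pos: [0.6123, -0.0275, 0.1954]
orientation: [2.223, 2.22, -0.0]
contact_force: [0.6, 0.1, -0.1]
width: 0.749
```

```bash
python3 - <<'E'
from plant import env, viewer
import pickle,cv2,numpy as np
s=env.observe();print(s['time'],s['tcp_pos'],s['contact_force'],s['width'])
a=viewer.get_image('wrist');b=viewer.get_image('side');pickle.dump((a,b),open('p4.pkl','wb'))
cv2.imwrite('pics/p4.png',np.hstack([cv2.resize(b['frame'][150:390,240:440],None,fx=1.5,fy=1.5),cv2.resize(a['frame'][:300,150:550],None,fx=1.2,fy=1.2)])[...,::-1])
E
```

```text
26.65 [ 0.61228421 -0.02752568  0.1953803 ] [ 0.63791116  0.05894044 -0.09039193] 0.7485236737016241
```

View pics/p4.png

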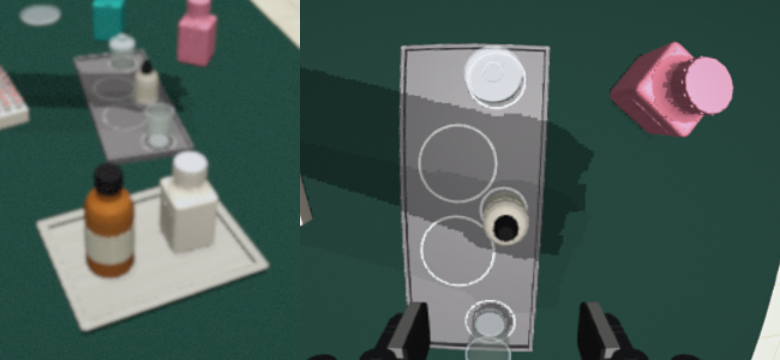

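Both bottles stand in the steel tray, and the oil bottle is clear. I check its position and the ring centres from this wrist view.

```bash
python3 - <<'E'
from h import *
a,b=pickle.load(open('p4.pkl','rb'))
W=lambda x,y:((x-300)/1.2+150,y/1.2)
for n,u,z in [('ringsq',(458,163),.005),('ringrd',(458,251),.005),('ringoil',(506,207),.005),('oil',(506,229),.075)]: print(n,wplane(a,W(*u),z))
E
```

```text
ringsq [0.57158637 0.01753333 0.005     ]
ringrd [ 0.56883695 -0.06620845  0.005     ]
ringoil [ 0.6146438  -0.02341969  0.005     ]
oil [ 0.61411453 -0.02388531  0.075     ]
```

send_rows:
  increments:
    - [0.2,0.1,1.5,0,0,0,0.5]
    - [0,0,2.5,0,0,0,0.5]
    - [0,0,2.5,0,0,0,0.5]
    - [0,0,2.5,0,0,0,0.5]
    - [0,0,2.5,0,0,0,0.5]
    - [0,0,2,0,0,0,0.5]
    - [0,0,1.8,0,0,0,0.5]
    - [0,0,1.2,0,0,0,0.5]
    - [0,0,0.7,0,0,0,0.5]
    - [0,0,0,0,0,0,0.5]

```text
time: 28.0
tcp_pos: [0.6135, -0.0244, 0.0232]
orientation: [2.221, 2.222, -0.0]
contact_force: [-0.9, -0.2, 0.4]
width: 0.75
```

send_rows:
  increments:
    - [0,0,0,0,0,0,0.3]
    - [0,0,0,0,0,0,0.1]
    - [0,0,0,0,0,0,-0.1]
    - [0,0,0,0,0,0,-0.3]
    - [0,0,0,0,0,0,-1]
    - [0,0,0,0,0,0,-1]
    - [0,0,0,0,0,0,-1]
    - [0,0,0,0,0,0,-1]
    - [0,0,0,0,0,0,-1]
    - [0,0,0,0,0,0,-1]
  force: 25

```text
time: 29.25
tcp_pos: [0.6136, -0.0243, 0.0237]
orientation: [2.221, 2.222, 0.001]
contact_force: [-2.6, 1.1, 6.3]
width: 0.429
```

send_rows:
  increments:
    - [0,0,-0.7,0,0,0,-1]
    - [0,0,-1.5,0,0,0,-1]
    - [0,0,-2,0,0,0,-1]
    - [0,0,-2,0,0,0,-1]
    - [0,0,-2,0,0,0,-1]
    - [0,0,-2,0,0,0,-1]
    - [0,0,-2,0,0,0,-1]
    - [0,0,-2,0,0,0,-1]
    - [0,0,-1.4,0,0,0,-1]
    - [0,0,0,0,0,0,-1]

```text
time: 30.5
tcp_pos: [0.6139, -0.0243, 0.1803]
orientation: [2.22, 2.221, 0.002]
contact_force: [0.4, 0.9, -0.9]
width: 0.432
```

send_rows:
  increments:
    - [1,-0.3,0,0,0,0,-1]
    - [2,-0.7,0,0,0,0,-1]
    - [2.8,-1,0,0,0,0,-1]
    - [2.8,-1,0,0,0,0,-1]
    - [2.8,-1,0,0,0,0,-1]
    - [2.8,-1,0,0,0,0,-1]
    - [2.8,-1,0,0,0,0,-1]
    - [2.8,-1,0,0,0,0,-1]
    - [2.8,-1,0,0,0,0,-1]
    - [2.8,-1,0,0,0,0,-1]

```text
time: 31.75
tcp_pos: [0.5222, 0.231, 0.1785]
orientation: [-2.22, -2.222, 0.002]
contact_force: [-0.4, -0.8, 0.2]
width: 0.431
```

send_rows:
  increments:
    - [2.8,-1,0,0,0,0,-1]
    - [2.8,-1,0,0,0,0,-1]
    - [2.5,-0.8,0,0,0,0,-1]
    - [1.3,-0.4,0,0,0,0,-1]
    - [0.5,0,0,0,0,0,-1]
    - [0,0,0,0,0,0,-1]
    - [0,0,0,0,0,0,-1]
    - [0,0,0,0,0,0,-1]
    - [0,0,0,0,0,0,-1]
    - [0,0,0,0,0,0,-1]

```text
time: 33.0
tcp_pos: [0.4914, 0.3285, 0.1793]
orientation: [2.221, 2.221, -0.0]
contact_force: [-0.7, -0.0, 0.6]
width: 0.429
```

```bash
python3 - <<'E'
from plant import env, viewer
import pickle,cv2,numpy as np
s=env.observe();print(s['time'],s['tcp_pos'],s['contact_force'],s['width'])
a=viewer.get_image('wrist');b=viewer.get_image('side');pickle.dump((a,b),open('p5.pkl','wb'))
cv2.imwrite('pics/p5.png',np.hstack([cv2.resize(b['frame'][60:220,200:330],None,fx=2.5,fy=2.5),a['frame'][:400,120:520]])[...,::-1])
E
```

```text
33.0 [0.49143654 0.3284917  0.17930055] [-0.69326049 -0.03460589  0.57813704] 0.4292007199405958
```

View pics/p5.png

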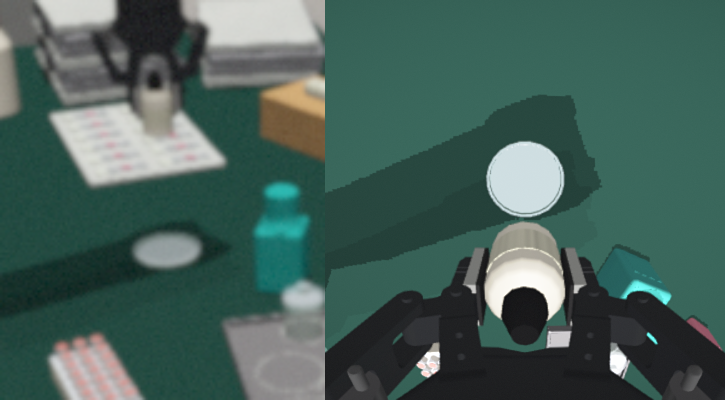

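The oil bottle is held upright and the dish shows in the wrist view at (320,179). I check the dish centre and the clearance to the turquoise decoy.

```bash
python3 - <<'E'
from h import *
a,b=pickle.load(open('p5.pkl','rb'));t=pickle.load(open('top0.pkl','rb'))
print(wplane(a,(320,179),.007),plane(t,(236,169),.12))
E
```

```text
[0.49193582 0.32985783 0.007     ] [0.60843104 0.20866969 0.12      ]
```

send_rows:
  increments:
    - [0.1,0,1.5,0,0,0,-1]
    - [0,0,2.4,0,0,0,-1]
    - [0,0,2.4,0,0,0,-1]
    - [0,0,2.4,0,0,0,-1]
    - [0,0,2.2,0,0,0,-1]
    - [0,0,1.8,0,0,0,-1]
    - [0,0,1.3,0,0,0,-1]
    - [0,0,0.9,0,0,0,-1]
    - [0,0,0.6,0,0,0,-1]
    - [0,0,0.2,0,0,0,-1]

```text
time: 34.35
tcp_pos: [0.4915, 0.3297, 0.0223]
orientation: [2.221, 2.222, 0.0]
contact_force: [0.6, 0.1, -0.0]
width: 0.431
```

send_rows:
  increments:
    - [0,0,0.1,0,0,0,-1]
    - [0,0,0,0,0,0,-1]
    - [0,0,0,0,0,0,-0.1]
    - [0,0,0,0,0,0,0.0]
    - [0,0,0,0,0,0,0.2]
    - [0,0,0,0,0,0,0.5]
    - [0,0,0,0,0,0,0.5]
    - [0,0,0,0,0,0,0.5]
    - [0,0,0,0,0,0,0.5]
    - [0,0,0,0,0,0,0.5]

```text
time: 35.6
tcp_pos: [0.4914, 0.3296, 0.0213]
orientation: [2.221, 2.222, -0.0]
contact_force: [0.3, -0.2, 0.3]
width: 0.75
```

send_rows:
  increments:
    - [0,0,-0.7,0,0,0,0.5]
    - [0,0,-1.5,0,0,0,0.5]
    - [0,0,-2,0,0,0,0.5]
    - [0,0,-2.5,0,0,0,0.5]
    - [0,0,-3,0,0,0,0.5]
    - [0,0,-3,0,0,0,0.5]
    - [0,0,-3,0,0,0,0.5]
    - [0,0,-2.8,0,0,0,0.5]
    - [0,0,0,0,0,0,0.5]
    - [0,0,0,0,0,0,0.5]

```text
time: 36.85
tcp_pos: [0.4912, 0.3296, 0.2066]
orientation: [-2.221, -2.222, -0.0]
contact_force: [-1.6, 0.2, -1.6]
width: 0.752
```

```bash
python3 - <<'E'
from plant import env, viewer
import pickle,cv2,numpy as np
s=env.observe();print(s['time'],s['tcp_pos'],s['contact_force'],s['width'])
a=viewer.get_image('wrist');b=viewer.get_image('side');pickle.dump((a,b),open('p6.pkl','wb'))
cv2.imwrite('pics/p6.png',np.hstack([cv2.resize(b['frame'][100:260,200:330],None,fx=2.5,fy=2.5),a['frame'][:400,120:520]])[...,::-1])
E
```

```text
36.85 [0.49119028 0.3295674  0.20663053] [-1.61779272  0.2424253  -1.55541096] 0.7517262858940434
```

View pics/p6.png

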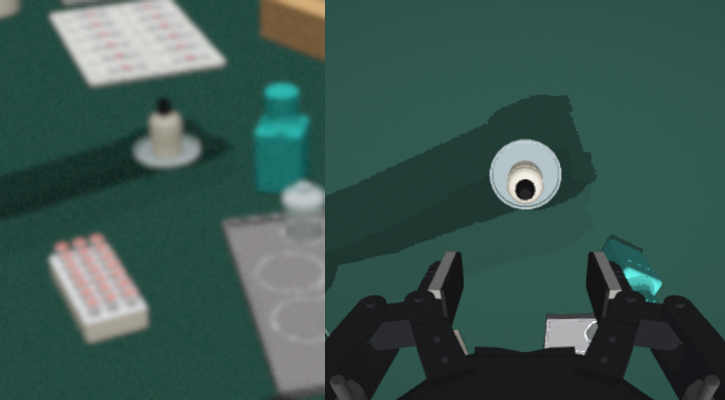

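The oil bottle stands centred in the dish. Next I fetch the square bottle at (0.5728, −0.3355): dx +8.1, dy −66.5.

send_rows:
  increments:
    - [-2,0.4,0,0,0,0,0.8]
    - [-3.5,0.4,0,0,0,0,1]
    - [-3.5,0.4,0,0,0,0,1]
    - [-3.5,0.4,0,0,0,0,1]
    - [-3.5,0.4,0,0,0,0,1]
    - [-3.5,0.4,0,0,0,0,1]
    - [-3.5,0.4,0,0,0,0,1]
    - [-3.5,0.4,0,0,0,0,1]
    - [-3.5,0.4,0,0,0,0,1]
    - [-3.5,0.4,0,0,0,0,1]

```text
time: 38.2
tcp_pos: [0.5309, -0.0077, 0.2061]
orientation: [-2.222, -2.22, 0.001]
contact_force: [1.0, 0.8, -0.1]
width: 1.005
```

send_rows:
  increments:
    - [-4,0.5,0,0,0,0,1]
    - [-4,0.5,0,0,0,0,1]
    - [-4,0.5,0,0,0,0,1]
    - [-4,0.5,0,0,0,0,1]
    - [-4,0.5,0,0,0,0,1]
    - [-4,0.5,0,0,0,0,1]
    - [-4,0.5,0,0,0,0,1]
    - [-3,0.5,0,0,0,0,1]
    - [-2,0.1,0,0,0,0,1]
    - [0,0,0,0,0,0,1]

```text
time: 39.45
tcp_pos: [0.5708, -0.3378, 0.2059]
orientation: [-2.225, -2.218, 0.002]
contact_force: [0.7, -0.6, -0.3]
width: 1.001
```

send_rows:
  increments:
    - [0.2,0.2,0.5,0,0,0,0.6]
    - [0,0,1.5,0,0,0,0.6]
    - [0,0,1.7,0,0,0,0.6]
    - [0,0,1.7,0,0,0,0.6]
    - [0,0,1.7,0,0,0,0.6]
    - [0,0,1.6,0,0,0,0.6]
    - [0,0,1.2,0,0,0,0.6]
    - [0,0,0.8,0,0,0,0.6]
    - [0,0,0.3,0,0,0,0.6]
    - [0,0,0,0,0,0,0.6]

```text
time: 40.7
tcp_pos: [0.5747, -0.3334, 0.0965]
orientation: [2.221, 2.222, 0.0]
contact_force: [-0.0, 0.5, -0.1]
width: 0.802
```

send_rows:
  increments:
    - [0,0,0,0,0,0,0.6]
    - [0,0,0,0,0,0,0.2]
    - [0,0,0,0,0,0,-0.1]
    - [0,0,0,0,0,0,-1]
    - [0,0,0,0,0,0,-1]
    - [0,0,0,0,0,0,-1]
    - [0,0,0,0,0,0,-1]
    - [0,0,0,0,0,0,-1]
    - [0,0,0,0,0,0,-1]
    - [0,0,0,0,0,0,-1]
  force: 70

```text
time: 41.95
tcp_pos: [0.5746, -0.3335, 0.0969]
orientation: [2.221, 2.221, 0.0]
contact_force: [-3.0, 1.7, 6.7]
width: 0.426
```

send_rows:
  increments:
    - [0,0,-0.5,0,0,0,-1]
    - [0,0,-1,0,0,0,-1]
    - [0,0,-1.5,0,0,0,-1]
    - [0,0,-1.5,0,0,0,-1]
    - [0,0,-1.5,0,0,0,-1]
    - [0,0,-1.5,0,0,0,-1]
    - [0,0,-1.5,0,0,0,-1]
    - [0,0,-1,0,0,0,-1]
    - [0,0,0,0,0,0,-1]
    - [0,0,0,0,0,0,-1]

```text
time: 43.2
tcp_pos: [0.5744, -0.3331, 0.1958]
orientation: [-2.221, -2.221, 0.0]
contact_force: [-0.4, 0.9, -2.3]
width: 0.42
```

Bottle is 2.3 mm toward −y of the TCP now, so I go to (0.571, 0.019): dy +35.2, dx −0.3.

send_rows:
  increments:
    - [1,0,0,0,0,0,-1]
    - [2,0,0,0,0,0,-1]
    - [3,0,0,0,0,0,-1]
    - [3,0,0,0,0,0,-1]
    - [3,0,0,0,0,0,-1]
    - [3,0,0,0,0,0,-1]
    - [3,0,0,0,0,0,-1]
    - [3,0,0,0,0,0,-1]
    - [3,0,0,0,0,0,-1]
    - [3,0,0,0,0,0,-1]

```text
time: 44.45
tcp_pos: [0.5741, -0.0617, 0.1961]
orientation: [-2.22, -2.222, 0.0]
contact_force: [0.6, 0.2, -2.3]
width: 0.425
```

send_rows:
  increments:
    - [3,-0.3,0,0,0,0,-1]
    - [2.6,0,0,0,0,0,-1]
    - [1.6,0,0,0,0,0,-1]
    - [0.7,0,0,0,0,0,-1]
    - [0.3,0,0,0,0,0,-1]
    - [0,0,0,0,0,0,-1]
    - [0,0,0,0,0,0,-1]
    - [0,0,0,0,0,0,-1]
    - [0,0,0,0,0,0,-1]
    - [0,0,0,0,0,0,-1]

```text
time: 45.7
tcp_pos: [0.5715, 0.0186, 0.1963]
orientation: [2.221, 2.222, -0.0]
contact_force: [-0.5, -0.2, -1.5]
width: 0.423
```

send_rows:
  increments:
    - [0,0,0.7,0,0,0,-1]
    - [0,0,1.5,0,0,0,-1]
    - [0,0,1.7,0,0,0,-1]
    - [0,0,1.7,0,0,0,-1]
    - [0,0,1.7,0,0,0,-1]
    - [0,0,1.2,0,0,0,-1]
    - [0,0,0.7,0,0,0,-1]
    - [0,0,0.4,0,0,0,-1]
    - [0,0,0.2,0,0,0,-1]
    - [0,0,0,0,0,0,-1]

```text
time: 46.95
tcp_pos: [0.5717, 0.0186, 0.0989]
orientation: [2.221, 2.221, 0.001]
contact_force: [-2.3, 0.0, 3.1]
width: 0.425
```

send_rows:
  increments:
    - [0,0,0,0,0,0,-1]
    - [0,0,0,0,0,0,-0.05]
    - [0,0,0,0,0,0,0.1]
    - [0,0,0,0,0,0,0.3]
    - [0,0,0,0,0,0,0.5]
    - [0,0,0,0,0,0,0.5]
    - [0,0,0,0,0,0,0.5]
    - [0,0,0,0,0,0,0.5]
    - [0,0,0,0,0,0,0.5]
    - [0,0,0,0,0,0,0.5]

```text
time: 48.2
tcp_pos: [0.5715, 0.0186, 0.0983]
orientation: [2.221, 2.222, -0.0]
contact_force: [0.3, 0.3, 0.0]
width: 0.756
```

send_rows:
  increments:
    - [0,0,-0.7,0,0,0,0.5]
    - [0,0,-1.5,0,0,0,0.5]
    - [0,0,-2.5,0,0,0,0.6]
    - [0,0,-2.5,0,0,0,0.6]
    - [0,0,-2.5,0,0,0,0.6]
    - [0,0,-1.5,0,0,0,0.6]
    - [-2,-0.5,0,0,0,0,0.6]
    - [-3,-0.8,0,0,0,0,0.6]
    - [-3,-0.8,0,0,0,0,0.6]
    - [-3,-0.8,0,0,0,0,0.6]

```text
time: 49.45
tcp_pos: [0.5413, -0.0934, 0.2098]
orientation: [-2.222, -2.22, 0.001]
contact_force: [-0.3, 0.2, -0.0]
width: 0.797
```

send_rows:
  increments:
    - [-3,-0.8,0,0,0,0,0.6]
    - [-3,-0.8,0,0,0,0,0.6]
    - [-3,-0.8,0,0,0,0,0.6]
    - [-3,-0.8,0,0,0,0,0.6]
    - [-3,-0.8,0,0,0,0,0.6]
    - [-3,-0.8,0,0,0,0,0.6]
    - [-3,-0.8,0,0,0,0,0.6]
    - [-3,-0.8,0,0,0,0,0.6]
    - [-1.9,-0.7,0,0,0,0,0.6]
    - [0,0,0,0,0,0,0.6]

```text
time: 50.7
tcp_pos: [0.4695, -0.3524, 0.2099]
orientation: [-2.225, -2.217, 0.002]
contact_force: [-0.0, -0.4, -0.1]
width: 0.804
```

send_rows:
  increments:
    - [0,0,0.5,0,0,0,0.6]
    - [0,0,1.3,0,0,0,0.6]
    - [0,0,1.5,0,0,0,0.6]
    - [0,0,1.5,0,0,0,0.6]
    - [0,0,1.5,0,0,0,0.6]
    - [0,0,1.3,0,0,0,0.6]
    - [0,0,1.0,0,0,0,0.6]
    - [0,0,0.6,0,0,0,0.6]
    - [0,0,0.3,0,0,0,0.6]
    - [0,0,0,0,0,0,0.6]

```text
time: 51.95
tcp_pos: [0.4716, -0.3505, 0.1154]
orientation: [2.221, 2.221, -0.0]
contact_force: [-0.2, -0.7, 0.2]
width: 0.8
```

send_rows:
  increments:
    - [0,0,0,0,0,0,0.6]
    - [0,0,0,0,0,0,0.2]
    - [0,0,0,0,0,0,-0.2]
    - [0,0,0,0,0,0,-1]
    - [0,0,0,0,0,0,-1]
    - [0,0,0,0,0,0,-1]
    - [0,0,0,0,0,0,-1]
    - [0,0,0,0,0,0,-1]
    - [0,0,0,0,0,0,-1]
    - [0,0,0,0,0,0,-1]

```text
time: 53.2
tcp_pos: [0.4716, -0.3506, 0.1158]
orientation: [2.221, 2.221, 0.0]
contact_force: [-0.2, 0.2, 5.8]
width: 0.354
```

send_rows:
  increments:
    - [0,0,-0.5,0,0,0,-1]
    - [0,0,-1,0,0,0,-1]
    - [0,0,-1.5,0,0,0,-1]
    - [0,0,-1.5,0,0,0,-1]
    - [0,0,-1.5,0,0,0,-1]
    - [0,0,-1.5,0,0,0,-1]
    - [0,0,-1.5,0,0,0,-1]
    - [0,0,-1,0,0,0,-1]
    - [0,0,0,0,0,0,-1]
    - [0,0,0,0,0,0,-1]

```text
time: 54.45
tcp_pos: [0.4714, -0.3502, 0.2149]
orientation: [-2.221, -2.221, 0.0]
contact_force: [-0.4, 0.7, -3.3]
width: 0.356
```

send_rows:
  increments:
    - [0.7,0.2,0,0,0,0,-1]
    - [1.4,0.4,0,0,0,0,-1]
    - [2,0.7,0,0,0,0,-1]
    - [2,0.7,0,0,0,0,-1]
    - [2,0.7,0,0,0,0,-1]
    - [2,0.7,0,0,0,0,-1]
    - [2,0.7,0,0,0,0,-1]
    - [2,0.7,0,0,0,0,-1]
    - [2,0.7,0,0,0,0,-1]
    - [2,0.7,0,0,0,0,-1]

```text
time: 55.7
tcp_pos: [0.5337, -0.1675, 0.2152]
orientation: [-2.22, -2.222, -0.0]
contact_force: [0.7, 0.4, -2.4]
width: 0.351
```

send_rows:
  increments:
    - [2,0.7,0,0,0,0,-1]
    - [2,0.7,0,0,0,0,-1]
    - [2,0.7,0,0,0,0,-1]
    - [2,0.7,0,0,0,0,-1]
    - [1.3,0.4,0,0,0,0,-1]
    - [0.8,0.2,0,0,0,0,-1]
    - [0.3,0,0,0,0,0,-1]
    - [0,0,0,0,0,0,-1]
    - [0,0,0,0,0,0,-1]
    - [0,0,0,0,0,0,-1]

```text
time: 56.95
tcp_pos: [0.5674, -0.0658, 0.2154]
orientation: [2.222, 2.221, -0.0]
contact_force: [-0.5, -0.1, -2.7]
width: 0.35
```

send_rows:
  increments:
    - [0,0,0.7,0,0,0,-1]
    - [0,0,1.5,0,0,0,-1]
    - [0,0,1.7,0,0,0,-1]
    - [0,0,1.7,0,0,0,-1]
    - [0,0,1.7,0,0,0,-1]
    - [0,0,1.2,0,0,0,-1]
    - [0,0,0.7,0,0,0,-1]
    - [0,0,0.4,0,0,0,-1]
    - [0,0,0.2,0,0,0,-1]
    - [0,0,0,0,0,0,-1]

```text
time: 58.2
tcp_pos: [0.5678, -0.0655, 0.1178]
orientation: [2.221, 2.221, 0.001]
contact_force: [-0.9, 0.7, -0.2]
width: 0.353
```

send_rows:
  increments:
    - [0,0,0,0,0,0,-1]
    - [0,0,0,0,0,0,-0.15]
    - [0,0,0,0,0,0,0]
    - [0,0,0,0,0,0,0.2]
    - [0,0,0,0,0,0,0.5]
    - [0,0,0,0,0,0,0.5]
    - [0,0,0,0,0,0,0.5]
    - [0,0,0,0,0,0,0.5]
    - [0,0,0,0,0,0,0.5]
    - [0,0,0,0,0,0,0.5]

```text
time: 59.45
tcp_pos: [0.5675, -0.0654, 0.1174]
orientation: [2.221, 2.222, 0.0]
contact_force: [0.2, -0.2, -0.3]
width: 0.756
```

send_rows:
  increments:
    - [0,0,-0.7,0,0,0,0.5]
    - [0,0,-1.5,0,0,0,0.5]
    - [0,0,-2.5,0,0,0,0.5]
    - [0,0,-3,0,0,0,0.5]
    - [0,0,-3,0,0,0,0.5]
    - [-1,-1,-2,0,0,0,0.5]
    - [-3,-2,0,0,0,0,0.5]
    - [-4,-2,0,0,0,0,0.5]
    - [-4,-2,0,0,0,0,0.5]
    - [-4,-2,0,0,0,0,0.5]

```text
time: 60.7
tcp_pos: [0.4768, -0.2267, 0.2455]
orientation: [2.221, 2.221, 0.002]
contact_force: [0.4, -0.6, 0.0]
width: 0.748
```

send_rows:
  increments:
    - [-4,0,0,0,0,0,0.5]
    - [-4,0,0,0,0,0,0.5]
    - [-4,0,0,0,0,0,0.5]
    - [-4,0,0,0,0,0,0.5]
    - [-4,0,0,0,0,0,0.5]
    - [-3,0,0,0,0,0,0.5]
    - [0,0,0,0,0,0,0.5]
    - [0,0,0,0,0,0,0.5]
    - [0,0,0,0,0,0,0.5]
    - [0,0,0,0,0,0,0.5]

```text
time: 61.95
tcp_pos: [0.478, -0.4547, 0.2447]
orientation: [2.22, 2.223, 0.001]
contact_force: [1.0, 0.1, 0.3]
width: 0.751
```

```bash
python3 - <<'E'
from plant import env, viewer
import pickle,cv2,numpy as np
s=env.observe();print(s['time'],s['tcp_pos'],s['contact_force'],s['width'])
a=viewer.get_image('top');b=viewer.get_image('side');pickle.dump((a,b),open('p7.pkl','wb'))
cv2.imwrite('pics/p7.png',np.vstack([cv2.resize(a['frame'][140:250,170:420],(750,330)),cv2.resize(b['frame'][130:265,230:605],(750,270))])[...,::-1])
cv2.imwrite('pics/crop7.png',cv2.resize(a['frame'][155:240,265:407],None,fx=5,fy=5,interpolation=cv2.INTER_CUBIC)[...,::-1])
E
```

```text
61.95 [ 0.47797968 -0.45469218  0.24466932] [1.02004642 0.07774019 0.32258116] 0.7506138550404943
```

View pics/p7.png

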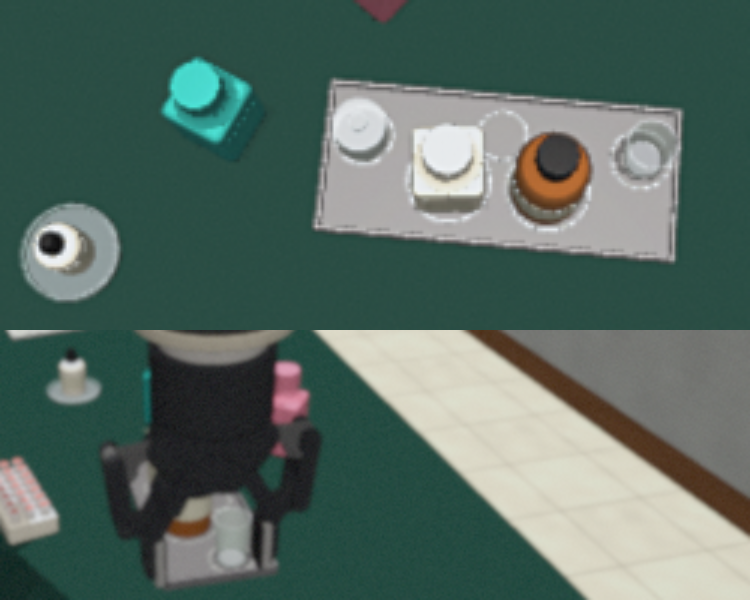

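View pics/crop7.png

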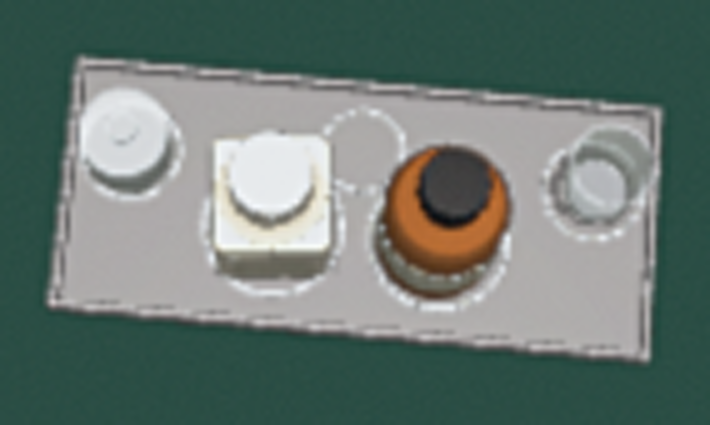

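The final crop matches the initial one: the square cap is at (271,175) against (271,174), the round cap at (454,186) in both. The oil bottle stands central in the dish. I hand in.

```bash
python3 -c "
from plant import job
print(job.close_job())"
```

```text
the job is handed in; nothing more can be done
None
```

The job is done and handed in at about 62 s of the 109 s allowed; the hand-in reports no verdict. I stood both big bottles in the steel tray, moved the oil bottle to the drip dish, then put the square and the round bottle back on their spots.

- **Big bottles:** in the last top view both caps are within about 1 pixel of the five-times-enlarged crop from the start. That is well under 1 mm in the image, while the calibration is good to about 2 mm.
- **Oil bottle:** it stands upright near the middle of the dish. The TCP at release was within 1–2 mm of my dish estimate.
- **Bystanders:** the beaker, the jar and the cup rack show no visible change.
- **Arm:** it is clear of everything, and the force reading is at noise level.
- **Checks:** none failed. In the last side view the gripper hid the big bottles, so that final check rests on the top view. Early position estimates from the side and top cameras differed by up to 5 mm; the wrist view settled it.

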